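# Sound the feed tank's dip well

### The arm

A 6-joint arm with a two-finger parallel gripper is mounted at the origin on the work surface. World frame = base frame: x ahead of the robot, y to its left, z up, the work surface at z = 0. Lengths are in m, angles in rad, forces in N, time in s.
With the tool pointing down it reaches from about 0.425 to 0.925 m from the base axis. Payload 12.5 kg.
Tool frame: the origin (TCP) lies midway between the tips of the shut fingers; the grasp point (between the pads) lies 19 mm behind it; z points along the fingers, y is the direction in which the jaws open and shut (so a half turn about z gives the same grasp; the last joint's range is limited). The gripper opens to 85 mm and grips with 20 to 120 N. Pads are 22 mm wide; open, the fingers measure 114 mm over their backs; the gripper's body (76 mm by 85 mm) begins 54 mm behind the grasp point. The pads swing forward as they close: fully open they stand 13 mm farther back than shut.
Start: joints at [-0.106, 0.491, 1.559, -0, 1.092, -0.106], TCP at [0.625, 0, 0.231] pointing down, gripper open.
Joint ranges: [-3.1, 3.1], [-0.84, 2.19], [0.05, 2.79], [-1.13, 4.28], [0.06, 2.93], [-2.69, 2.69]. Speed limits (rad/s): [2.22, 2.22, 2.79, 3.14, 3.14, 3.14].

### API

Orientations are given as a 3x3 rotation matrix whose columns are the frame's x, y, z axes.
In Python, from station import read_state, viewer, ctrl gives the robot as it stands. The module is installed in compiled form; this text tells all that it offers.
- The arm moves only by the shell command python3 -m jog 'ROWS' [OPENING]. ROWS is JSON, a list of rows, each a list of 2 entries, a list of its own where there are three numbers: the shift along the tool's x, y, z in cm, then the turn, a rotation vector about the tool's x, y, z in rad. A call has 1 to 10 rows; each row is the pose to reach, as a shift and turn from the pose commanded when the call began, along the tool's axes at that moment; what a row does not reach only later rows make up. A row lasts 1/8 s, in which the tool goes at most 62.5 mm and 10.7 degrees, less where a joint would pass 70% of its speed; a pose out of reach is approached as far as the arm can. A call with a gripper value outside its range is refused whole. OPENING is the opening, from 0 (shut) to 1 (fully open), set as the call begins (- or left out, the last holds). The fingers move at their own pace and stop on an object; the grip force is fixed at half the most. Time passes only in rows, so rows that repeat a pose let the fingers close. It gives the time, the measured TCP pose, the force and the opening at its end, in the units of the state.
- read_state(): the state, without advancing time (a new reading comes with each control period).
- viewer.capture(name): name is "scene" or "side" or "wrist"; returns the picture (420x560x3 uint8, red, green, blue); there is no depth.
- viewer.camera_model(name): a dict with "intrinsics" (3x3 intrinsics, pixels), "R" (3x3) and "t" (3): a world point X has camera coordinates R X + t. Camera axes: x right, y down, z forward; pixel columns grow to the right and rows downward; lengths in m; the calibration is good to about 2 mm. The wrist camera is an equidistant fisheye: a pixel r from the principal point sees the ray r / f radians off the axis. A picture is of the moment at which its call begins: read the wrist's pose just before it. camera_model takes no time and is no camera call; for the wrist camera it gives the pose at the moment of the call.
- ctrl.job_done(): hands the job in, once; it reports no verdict.
Trained networks look in the newest picture that a camera, given by its name, has taken for a name from the list of things; names that differ only in an ending like _2 or _b are one class to them, and where a whole thing is asked for, a point or a joint stands for the part that bears it (a point fixed in the world has none). Each returns a list of dicts, best first, with "confidence" (0 to 1); they miss things now and then, are a little off and sometimes report something else, mostly with a low value. They report only what shows in the picture. A call takes as long as a camera call. They do not tell look-alikes from the thing itself.
- viewer.regions_of(label, camera): "region" (420x560 bool, what is visible of it) and "point" ([row, column] in pixels, amid what is visible of it).
- viewer.tip_of(label, camera): "point" ([row, column] in pixels: a listed point, or the origin of a listed thing).
The state is a dict: "clock": time; "q": joint angles; "joint_vel": joint speeds; "tau": joint torques, N m; "eef_pos": TCP position; "tcp_rot": TCP orientation; "wrist_force": force on the tool from outside, world axes, zero at the start; "moment": the same for the moment, N m; "finger_gap": opening from 0.0 (shut) to 1.0 (fully open).
Only numpy, scipy, OpenCV 4.12 (cv2) and the standard library are available. Lean on these libraries where they do the work, as an engineer would, in place of code of your own. Each camera call takes 0.05 s, during which the arm holds its last target.

### The job

Sound the dip well of the feed tank: take the long dip rod out of the wooden rack and lower it gently, not dropping it, down the tank's open well until its foot stands on the bottom. Keep hold of it there, still, for two seconds, then let go and leave it standing upright in the well. Leave the short rod in the rack.

Things in the scene. Friction and masses are not known exactly. Their poses are not given: they have to be found in the camera images.
- long_rod_grip (a point): Centre of the black grip of the LONG dip rod, loose, upright in the rack: 180 mm long, 0.15 kg; grip (upright cylinder, 26 mm diameter, 40 mm tall) at the top, 10 mm aluminium shaft with dark rings, flat round steel foot 28 mm wide, 8 mm thick. This point is 160 mm above the foot's underside, 20 mm below the rod's top; z points up along the rod.
- short_rod_grip (a point): Centre of the black grip of the SHORT dip rod, in the rack's other pocket: the same make, but only 95 mm long; this point is 75 mm above its foot's underside. It stays in the rack.
- rack: Plywood rack, 90 (x) x 190 (y) x 45 mm tall, fixed to the bench; origin at the centre of its underside, z up. Two blind round pockets, 42 mm wide and 35 mm deep, 50 mm either side of the middle along y, hold the two rods with some millimetres of play; a rod lifts straight out. Either rod may be in either pocket.
- well_mouth (a point): Centre of the mouth of the open dip well, top of its white flared neck, 95 mm above the bench; z up. A blind upright round bore in the fixed grey feed tank (200 x 260 mm, top at 80 mm): 62 mm wide at the mouth, narrowing in 15 mm to 50 mm, floor 85 mm below the mouth. The long rod standing on it has its grip centre 75 mm above this point. The closed white cap 130 mm away (top at 110 mm) is the filler.
Mind the look-alikes: they are no part of the job. Of the things like the part that bears long_rod_grip, leave any that is yellow; of the rest the smaller one is meant.

How it is judged:
By the outcome, as a careful person would: the job done as asked, in the order asked, and still so for the second after the job is handed in, with the robot touching nothing.
It also fails if it takes over 48 s, if anything falls off the work surface, if the arm or the gripper's body presses on something with over 40 N, if the wrist force passes 120 N, or if a joint passes its speed limit or range.

## Working session

There is one attempt and no reset: what is moved stays moved. The work goes in short steps, Python scripts to look and compute and a shell command to move; the robot and the scene stay as the last step left them, time stands still between calls to the robot, and variables do not carry over. Pictures are saved under pics/ and viewed, and the job is handed in when it is done.

```bash
mkdir -p pics; cat > h.py <<'E'
import numpy as np, cv2
from station import read_state, viewer, ctrl
def snap(cam,name):
    im=viewer.capture(cam); cv2.imwrite(f'pics/{name}.png',np.ascontiguousarray(im[:,:,::-1])); return im
E
python3 - <<'E'
from h import *
s=read_state(); print(s['clock'],s['eef_pos'],s['tcp_rot'],s['finger_gap'])
for c in ['scene','side']:
    snap(c,c+'0'); m=viewer.camera_model(c); print(c,m)
    for l in ['long_rod_grip','short_rod_grip','well_mouth','rack']:
        print(l,[(np.round(d['point'],1),round(d['confidence'],2)) for d in viewer.tip_of(l,c)])
print(read_state()['clock'])
E
```

```text
0.0 [6.24773953e-01 4.94396626e-05 2.30717380e-01] [[ 1.94027580e-05  9.99999374e-01 -1.11853476e-03]
 [ 9.99999989e-01 -1.92398231e-05  1.45678769e-04]
 [ 1.45657157e-04 -1.11853757e-03 -9.99999364e-01]] 1.001944335298967
scene {'intrinsics': array([[424.89428136,   0.        , 281.7501278 ],
       [  0.        , 424.89428136, 215.36031618],
       [  0.        ,   0.        ,   1.        ]]), 'R': array([[ 0.47760734,  0.878501  ,  0.01127908],
       [ 0.59732447, -0.31527454, -0.73743165],
       [-0.64427844,  0.35894005, -0.67532758]]), 't': array([-0.20986877, -0.22189795,  1.43598037])}
long_rod_grip [(array([267.8, 132.8]), 0.78), (array([239.4, 181. ]), 0.71), (array([214. , 167.9]), 0.55)]
short_rod_grip [(array([266.5, 228.9]), 0.49)]
well_mouth [(array([179.4, 379.7]), 0.95)]
rack [(array([291.5, 214.1]), 0.93)]
side {'intrinsics': array([[529.10430392,   0.        , 273.24392256],
       [  0.        , 529.10430392, 204.90735904],
       [  0.        ,   0.        ,   1.        ]]), 'R': array([[ 0.86297186, -0.50493868,  0.01779027],
       [-0.25458323, -0.46497347, -0.84793104],
       [ 0.43642518,  0.72721153, -0.52980794]]), 't': array([-0.43814385,  0.2079807 ,  1.04850231])}
long_rod_grip [(array([255.1, 307.8]), 0.73), (array([239.6, 432.4]), 0.68), (array([241.2, 360.6]), 0.62)]
short_rod_grip [(array([244.8, 341.2]), 0.52)]
well_mouth [(array([158.1, 207. ]), 0.87)]
rack []
0.5
```

View pics/scene0.png

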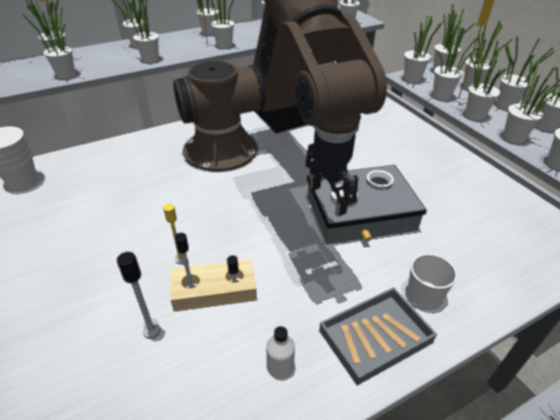

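View pics/side0.png

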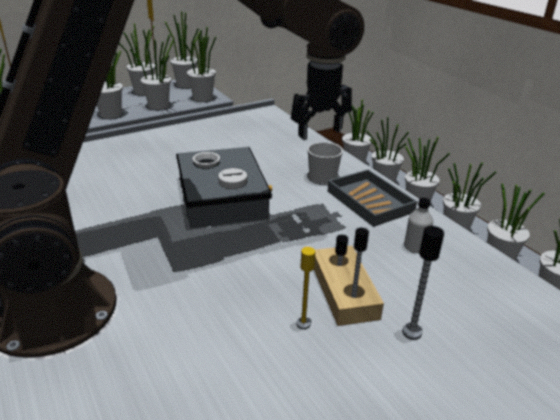

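The scene view shows the rack rod with its black grip at about row 240, col 181. The big black look-alike is at (267,132), the yellow one at (213,169), the short rod's grip at (265,232) and the open well ring at (179,380). In the side view the long grip is at (240,361), the short at (244,342) and the ring at (158,207).

```bash
cat >> h.py <<'E'
def tri(pts):
    A=[];b=[]
    Ps=[]
    for c,(r,k) in pts.items():
        m=viewer.camera_model(c);Ps.append((m['intrinsics']@np.c_[m['R'],m['t']],(k,r)))
    X=cv2.triangulatePoints(Ps[0][0],Ps[1][0],np.array(Ps[0][1],float),np.array(Ps[1][1],float))
    X=(X[:3]/X[3]).ravel()
    e=[]
    for P,p in Ps:
        q=P@np.r_[X,1];e.append(q[:2]/q[2]-p)
    return X,np.round(e,1)
def onplane(c,rc,z):
    m=viewer.camera_model(c);d=m['R'].T@np.linalg.inv(m['intrinsics'])@[rc[1],rc[0],1];o=-m['R'].T@m['t']
    return o+d*(z-o[2])/d[2]
E
python3 - <<'E'
from h import *
for n,a,b in [('long',(239.4,181),(241.2,360.6)),('big',(267.8,132.8),(239.6,432.4)),('yel',(214,167.9),(255.1,307.8)),('short',(266.5,228.9),(244.8,341.2)),('well',(179.4,379.7),(158.1,207))]:
    print(n,tri({'scene':a,'side':b}))
print(onplane('scene',(179.4,379.7),.095),onplane('side',(158.1,207),.095))
for c in ['scene','side']:
    snap(c,c+'1')
    for l in ['long_rod_grip','short_rod_grip']:
      for d in viewer.regions_of(l,c):
        r=np.argwhere(d['region']);print(c,l,round(d['confidence'],2),np.round(d['point'],1),r.min(0),r.max(0),len(r))
    for l in ['long_rod_grip','well_mouth']: print([(np.round(d['point'],1),round(d['confidence'],2)) for d in viewer.tip_of(l,c)])
im=cv2.imread('pics/scene0.png')[190:320,90:290];cv2.imwrite('pics/c0.png',cv2.resize(im,None,fx=4,fy=4))
E
```

```text
long (array([ 0.52033929, -0.28738577,  0.1702671 ]), array([[-1.3,  1.9],
       [-1.2, -1.2]]))
big (array([ 0.58914806, -0.39250094,  0.21399468]), array([[-0.3,  0.4],
       [-0.3, -0.2]]))
yel (array([ 0.4155339 , -0.27800053,  0.16482892]), array([[ 1.2, -2. ],
       [ 1.3,  1.4]]))
short (array([ 0.55745491, -0.19681397,  0.08521962]), array([[ 1.1, -1.7],
       [ 1. ,  1. ]]))
well (array([0.47060712, 0.29051817, 0.09193219]), array([[ 0.1, -0.3],
       [ 0.1,  0.2]]))
[0.47437218 0.28654705 0.095     ] [0.46842676 0.28594794 0.095     ]
scene long_rod_grip 0.9 [247.7 184.6] [232 174] [288 194] 425
scene long_rod_grip 0.68 [281.7 137.1] [252 116] [338 159] 1118
scene long_rod_grip 0.66 [219.3 171.1] [203 163] [263 182] 358
scene short_rod_grip 0.51 [270.2 231.7] [255 226] [282 238] 258
[(array([267.5, 128.5]), 0.92), (array([213.5, 166.6]), 0.68), (array([243.8, 178.2]), 0.59)]
[]
side long_rod_grip 0.88 [262.6 424. ] [225 403] [339 444] 1500
side long_rod_grip 0.82 [273.2 307.2] [247 298] [328 314] 673
side long_rod_grip 0.68 [249.1 359.9] [227 353] [295 369] 543
side short_rod_grip 0.62 [249.2 340.4] [235 335] [265 348] 303
[(array([257.7, 308.9]), 0.91), (array([240.8, 429.1]), 0.88), (array([241.2, 362.7]), 0.78)]
[(array([158.9, 204.7]), 0.93)]
```

View pics/c0.png

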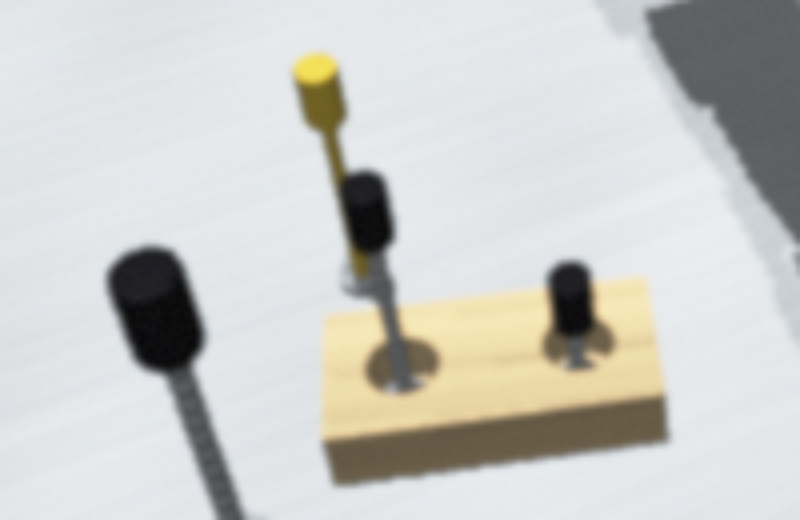

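```bash
python3 - <<'E'
from h import *
from scipy.optimize import least_squares
obs={}
for c in ['scene','side']:
    im=cv2.imread(f'pics/{c}0.png'); 
    box={'scene':(225,265,170,200),'side':(222,262,350,375)}[c]
    m=np.zeros(im.shape[:2],bool); a=im.max(2)<75
    m[box[0]:box[1],box[2]:box[3]]=a[box[0]:box[1],box[2]:box[3]]
    r=np.argwhere(m);obs[c]=r.mean(0);print(c,obs[c],len(r),r.min(0),r.max(0))
th=np.linspace(0,6.283,60)
def cen(c,X,R=.013,h=.02):
    m=viewer.camera_model(c)
    P=np.array([[X[0]+R*np.cos(t),X[1]+R*np.sin(t),X[2]+s] for t in th for s in (-h,h)])
    q=(m['intrinsics']@(m['R']@P.T+m['t'][:,None])).T;q=(q[:,:2]/q[:,2:])
    H=cv2.convexHull(q.astype(np.float32));M=cv2.moments(H)
    return np.array([M['m01'],M['m10']])/M['m00']
f=lambda X:np.r_[cen('scene',X)-obs['scene'],cen('side',X)-obs['side']]
s=least_squares(f,[.53,-.29,.17],diff_step=1e-4);print(s.x,s.fun)
g=lambda X:f(np.r_[X,.17])
s=least_squares(g,[.53,-.29],diff_step=1e-4);print(s.x,s.fun)
im=cv2.imread('pics/scene0.png')[150:220,340:430];cv2.imwrite('pics/c1.png',cv2.resize(im,None,fx=6,fy=6))
im=cv2.imread('pics/side0.png')[140:200,170:260];cv2.imwrite('pics/c2.png',cv2.resize(im,None,fx=6,fy=6))
print({c:(obs[c]) for c in obs})
E
```

```text
scene [243.0201005  181.09045226] 199 [234 175] [253 187]
side [239.9752322  361.17956656] 323 [222 354] [261 374]
[ 0.52504796 -0.28648769  0.16827517] [ 0.16799317 -0.10863674 -0.12671825 -0.12683862]
[ 0.52504979 -0.2869772 ] [-0.32894917 -0.46038854 -0.74926303  0.13815716]
{'scene': array([243.0201005 , 181.09045226]), 'side': array([239.9752322 , 361.17956656])}
```

View pics/c1.png

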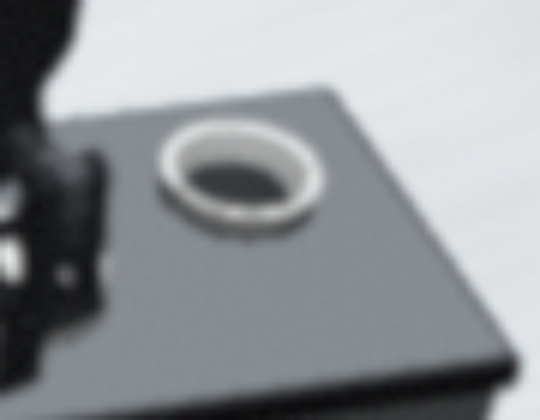

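View pics/c2.png

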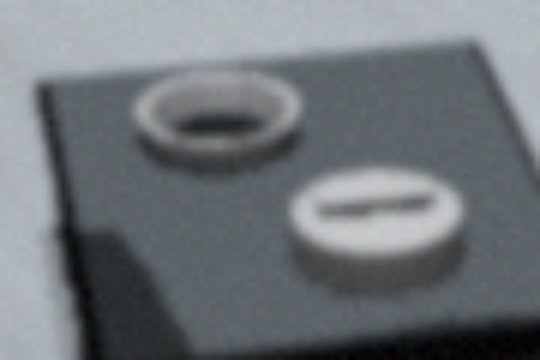

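The crops put the ring's top centre at about (178.5, 380.2) in the scene view and (159, 206.2) in the side view. The closed cap is the slotted one. Next I move above the long rod.

```bash
python3 - <<'E'
from h import *
print(tri({'scene':(178.5,380.2),'side':(159,206.2)}),onplane('scene',(178.5,380.2),.095),onplane('side',(159,206.2),.095))
E
# go to x .525 y -.287 : tool x=+world y, tool y=+world x, z down
python3 -m jog '[[[-6,-2,0],[0,0,0]],[[-12,-4,0],[0,0,0]],[[-17,-6,0],[0,0,0]],[[-22,-8,0],[0,0,0]],[[-26,-9.5,0],[0,0,0]],[[-28.7,-10,0],[0,0,0]],[[-28.7,-10,0],[0,0,0]],[[-28.7,-10,0],[0,0,0]]]' 1
python3 - <<'E'
from h import *
print(read_state()['eef_pos'])
m=viewer.camera_model('wrist');print(m)
for c in ['scene','side','wrist']:
  snap(c,c+'2')
  for l in ['long_rod_grip','well_mouth','short_rod_grip']: print(c,l,[(np.round(d['point'],1),round(d['confidence'],2)) for d in viewer.tip_of(l,c)])
E
```

```text
(array([0.46855739, 0.29320952, 0.08998307]), array([[-0.2,  0.5],
       [-0.2, -0.3]])) [0.47177902 0.29032072 0.095     ] [0.4643972  0.28215063 0.095     ]
clock: 2.0
eef_pos: [0.5251, -0.2864, 0.2313]
tcp_rot: [[-0.0, 1.0, -0.0], [1.0, 0.0, 0.0], [0.0, -0.0, -1.0]]
wrist_force: [0.1, 0.9, -0.4]
finger_gap: 1.001
[ 0.52508625 -0.28638342  0.23125351]
{'intrinsics': array([[325.1922621 ,   0.        , 275.17324483],
       [  0.        , 325.1922621 , 211.51056769],
       [  0.        ,   0.        ,   1.        ]]), 'R': array([[ 9.99999715e-01, -3.51208639e-04, -6.67614500e-04],
       [-1.39284280e-04, -9.55756138e-01,  2.94160136e-01],
       [-7.41388237e-04, -2.94159960e-01, -9.55755915e-01]]), 't': array([-0.52417053, -0.31192697,  0.29528121])}
scene long_rod_grip [(array([242.9, 181.1]), 0.72), (array([267.8, 228.7]), 0.65), (array([267.7, 131.4]), 0.62), (array([211.9, 169.6]), 0.61), (array([176. , 381.6]), 0.61)]
scene well_mouth [(array([179.4, 379.6]), 0.96)]
scene short_rod_grip [(array([268.1, 231.3]), 0.75)]
side long_rod_grip [(array([241.9, 432.7]), 0.78), (array([256.8, 307.7]), 0.76), (array([242.3, 363.3]), 0.66)]
side well_mouth []
side short_rod_grip [(array([245.6, 340.7]), 0.8)]
wrist long_rod_grip [(array([211.4, 123.4]), 0.69), (array([229.9, 277. ]), 0.57)]
wrist well_mouth [(array([ 92.5, 314.1]), 0.33)]
wrist short_rod_grip [(array([ 91.9, 312.2]), 0.64)]
```

View pics/wrist2.png

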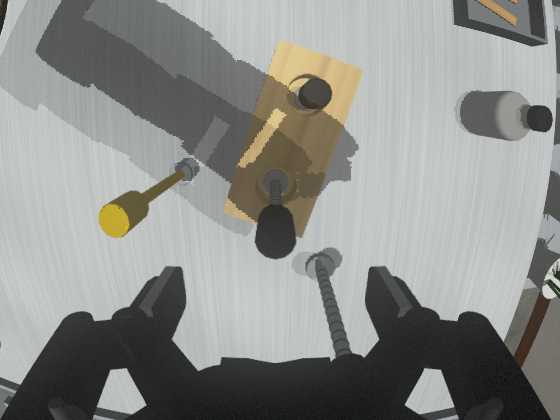

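View pics/side2.png

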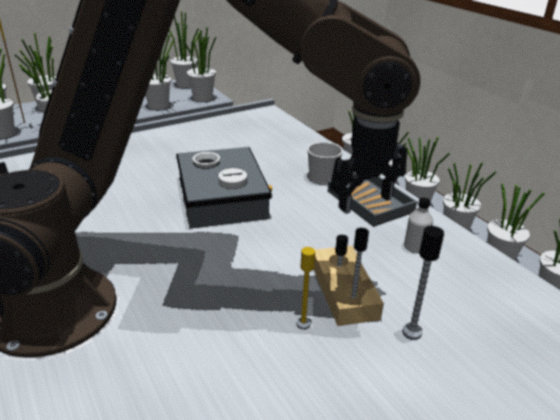

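View pics/scene2.png

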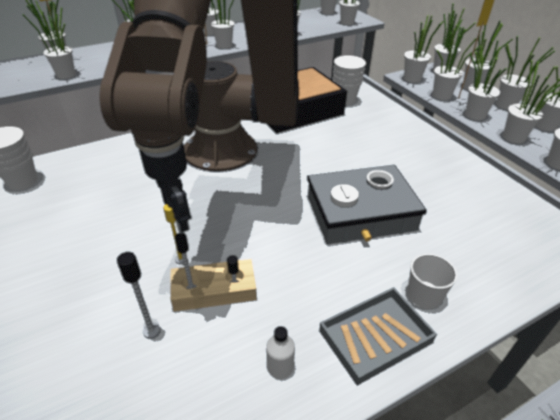

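The wrist view has the long rod's grip at about (230,276), midway between the jaws at columns 180 and 370. Its foot is in the near pocket of the rack. The big rod stands to the rear right, and the yellow one on the left at (220,115). I'll fold the wrist ray into the estimate.

```bash
cat >> h.py <<'E'
def wray(m,rc):
    K=m['intrinsics'];u=np.array([rc[1]-K[0,2],rc[0]-K[1,2]])/K[0,0];r=np.hypot(*u)
    d=np.r_[u/r*np.sin(r),np.cos(r)];return -m['R'].T@m['t'],m['R'].T@d
def wproj(m,X):
    K=m['intrinsics'];p=m['R']@X+m['t'];r=np.hypot(p[0],p[1]);t=np.arctan2(r,p[2])
    return np.array([K[1,2]+K[0,0]*t*p[1]/r,K[0,2]+K[0,0]*t*p[0]/r])
E
python3 - <<'E'
from h import *
m=viewer.camera_model('wrist')
o,d=wray(m,(229.9,277)); print(o+d*(.17-o[2])/d[2])
th=np.linspace(0,6.283,60)
im=cv2.imread('pics/wrist2.png')
a=(im.max(2)<55);a[:200]=0;a[262:]=0;a[:,:250]=0;a[:,300:]=0
r=np.argwhere(a);print(r.mean(0),r.min(0),r.max(0))
for X in ([.525,-.287,.17],[.523,-.287,.17]):
    q=np.array([wproj(m,np.array(X)+[.013*np.cos(t),.013*np.sin(t),s]) for t in th for s in(-.02,.02)])
    print(X,q.min(0),q.max(0))
E
```

```text
[ 0.52536611 -0.28756364  0.17      ]
[220.83471074 276.02951594] [204 256] [249 293]
[0.525, -0.287, 0.17] [202.30733013 255.25290171] [259.66215825 297.85632923]
[0.523, -0.287, 0.17] [202.30794793 251.98122546] [259.66162136 294.58746537]
```

```bash
python3 -m jog '[[[-0.1,0,2.5],[0,0,0]],[[-0.1,0,5],[0,0,0]],[[-0.1,0,7],[0,0,0]],[[-0.1,0,8.3],[0,0,0]],[[-0.1,0,8.3],[0,0,0]]]' 1
python3 -m jog '[[[0,0,0],[0,0,0]],[[0,0,0],[0,0,0]],[[0,0,0],[0,0,0]],[[0,0,0],[0,0,0]],[[0,0,0],[0,0,0]],[[0,0,0],[0,0,0]]]' 0
python3 - <<'E'
from h import *
snap('side','side3');snap('wrist','wrist3')
E
```

```text
clock: 3.22
eef_pos: [0.5248, -0.2879, 0.1477]
tcp_rot: [[0.0, 1.0, -0.001], [1.0, -0.0, 0.001], [0.001, -0.001, -1.0]]
wrist_force: [-0.7, -0.4, 0.6]
finger_gap: 0.999
clock: 3.98
eef_pos: [0.5252, -0.2881, 0.1489]
tcp_rot: [[-0.0, 1.0, 0.001], [1.0, 0.0, -0.001], [-0.001, 0.001, -1.0]]
wrist_force: [-0.3, 0.5, 6.1]
finger_gap: 0.288
```

View pics/wrist3.png

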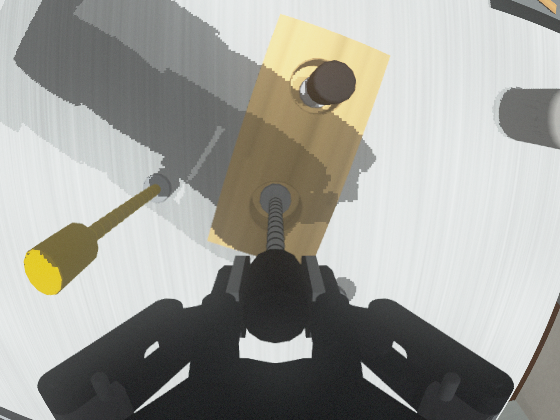

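View pics/side3.png

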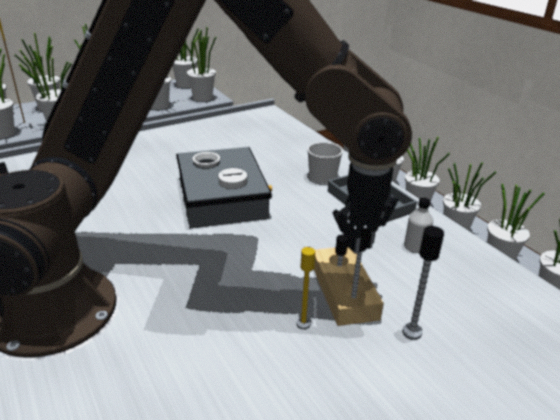

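The jaws hold the grip at 24–26 mm opening. Now lift it straight up.

```bash
python3 -m jog '[[[0,0,-1],[0,0,0]],[[0,0,-2.5],[0,0,0]],[[0,0,-5],[0,0,0]],[[0,0,-8],[0,0,0]],[[0,0,-11],[0,0,0]],[[0,0,-13],[0,0,0]],[[0,0,-14],[0,0,0]],[[0,0,-14],[0,0,0]]]'
python3 - <<'E'
from h import *
snap('side','side4');snap('scene','scene4')
E
```

```text
clock: 5.08
eef_pos: [0.525, -0.288, 0.2889]
tcp_rot: [[-0.0, 1.0, 0.001], [1.0, 0.0, -0.001], [-0.001, 0.001, -1.0]]
wrist_force: [0.6, 0.9, -2.0]
finger_gap: 0.288
```

View pics/side4.png

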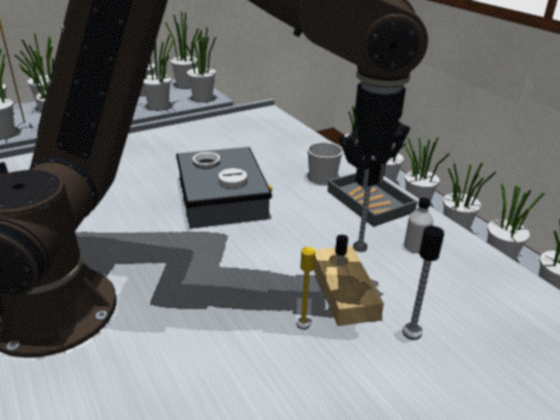

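View pics/scene4.png

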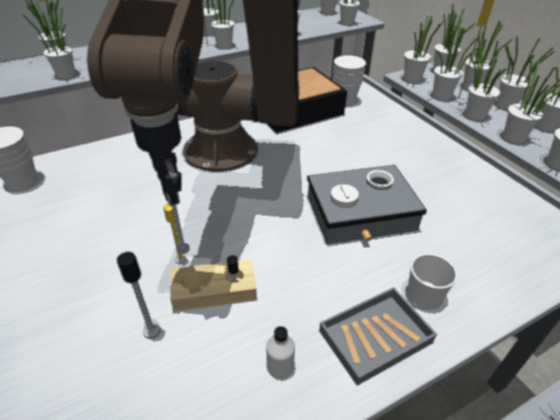

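The rod hangs upright with its foot clear at side (246,361), and the short rod is still in the rack. Next, over to the tank.

```bash
python3 -m jog '[[[2,0,0],[0,0,0]],[[5,0,0],[0,0,0]],[[9,-0.5,0],[0,0,0]],[[13,-1,0],[0,0,0]],[[17,-1.5,0],[0,0,0]],[[21,-2,0],[0,0,0]],[[25,-2.5,0],[0,0,0]],[[29,-3,0],[0,0,0]],[[33,-3.5,0],[0,0,0]],[[37,-4,0],[0,0,0]]]'
python3 -m jog '[[[4,-0.5,0],[0,0,0]],[[8,-1,0],[0,0,0]],[[12,-1.5,0],[0,0,0]],[[16,-1.5,0],[0,0,0]],[[19,-1.5,0],[0,0,0]],[[20.5,-1.5,0],[0,0,0]],[[20.5,-1.5,0],[0,0,0]],[[20.5,-1.5,0],[0,0,0]]]'
python3 - <<'E'
from h import *
print(read_state()['eef_pos'])
for c in ['scene','side','wrist']:
  snap(c,c+'5')
  for l in ['long_rod_grip','well_mouth']: print(c,l,[(np.round(d['point'],1),round(d['confidence'],2)) for d in viewer.tip_of(l,c)])
m=viewer.camera_model('wrist');print(wproj(m,np.array([.470,.287,.095])))
E
```

```text
clock: 6.42
eef_pos: [0.4839, 0.084, 0.2879]
tcp_rot: [[-0.0, 1.0, -0.001], [1.0, 0.0, 0.0], [0.0, -0.001, -1.0]]
wrist_force: [0.2, 0.2, -2.1]
finger_gap: 0.291
clock: 7.42
eef_pos: [0.4699, 0.2863, 0.2882]
tcp_rot: [[0.0, 1.0, -0.0], [1.0, -0.0, -0.0], [-0.0, -0.0, -1.0]]
wrist_force: [0.0, 0.2, -1.1]
finger_gap: 0.29
[0.46988095 0.28625504 0.28820244]
scene long_rod_grip [(array([106., 392.]), 0.61)]
scene well_mouth [(array([175.5, 380.6]), 0.95)]
side long_rod_grip [(array([ 82.6, 206. ]), 0.93), (array([242.1, 430. ]), 0.85), (array([260.7, 306.8]), 0.64)]
side well_mouth [(array([158.2, 206. ]), 0.67)]
wrist long_rod_grip [(array([291.6, 278. ]), 0.9)]
wrist well_mouth [(array([180.3, 272.7]), 0.72)]
[185.60613741 276.00639337]
```

View pics/wrist5.png

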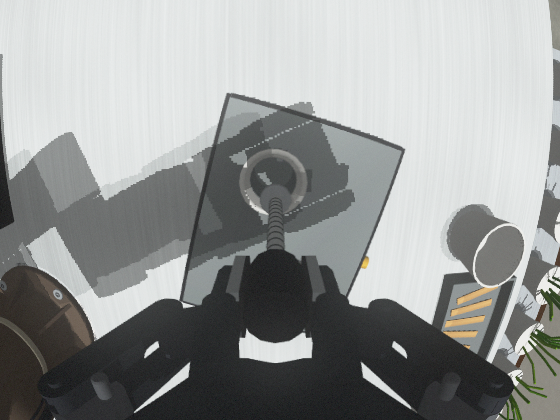

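View pics/scene5.png

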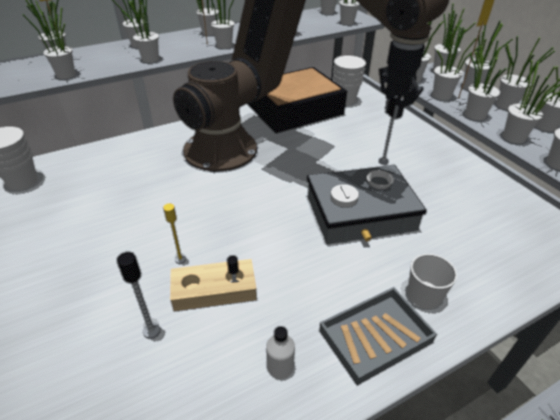

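View pics/side5.png

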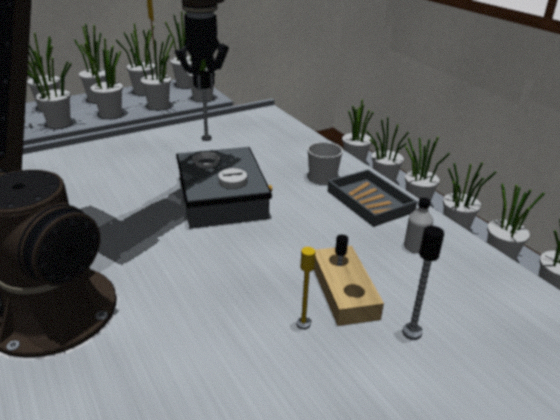

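In the wrist view the neck ring is centred at about (181,273), with the foot nearly over it at (195,276). The scene view shows the foot above the ring, with the empty pocket and the short rod in the rack.

```bash
python3 - <<'E'
from h import *
m=viewer.camera_model('wrist')
for p in [(180.3,272.7),(181.5,273)]:
    o,d=wray(m,p);print(o+d*(.095-o[2])/d[2])
th=np.linspace(0,6.283,60)
im=cv2.imread('pics/wrist5.png')
for X,R,c in [((.4677,.289,.095),.031,(0,0,255)),((.4677,.289,.080),.025,(255,0,0)),((.470,.2865,.129),.014,(0,255,0))]:
    q=np.array([wproj(m,np.array(X)+[R*np.cos(t),R*np.sin(t),0]) for t in th])
    big=None
    cv2.polylines(im,[np.round(q[:,::-1]*16).astype(np.int32)],True,c,1,shift=4)
cv2.imwrite('pics/c5.png',cv2.resize(im[130:240,220:330],None,fx=5,fy=5,interpolation=cv2.INTER_NEAREST))
E
```

```text
[0.46652115 0.29273184 0.095     ]
[0.46683393 0.29143929 0.095     ]
```

View pics/c5.png

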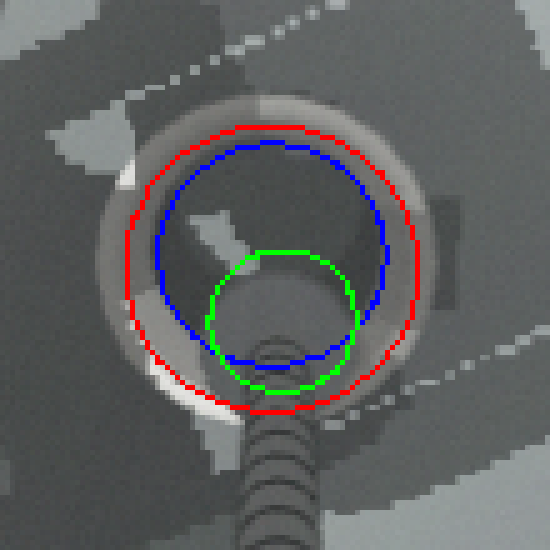

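The foot sits 3–4 mm off the bore centre, so I correct by tool x +0.3 and y -0.2 cm and lower it.

```bash
python3 -m jog '[[[0.3,-0.2,0.5],[0,0,0]],[[0.3,-0.2,1.5],[0,0,0]],[[0.3,-0.2,3],[0,0,0]],[[0.3,-0.2,4],[0,0,0]],[[0.3,-0.2,4],[0,0,0]]]'
python3 - <<'E'
from h import *
snap('side','side6');snap('wrist','wrist6')
E
```

```text
clock: 8.5
eef_pos: [0.4678, 0.2899, 0.2472]
tcp_rot: [[0.0, 1.0, -0.002], [1.0, -0.0, -0.001], [-0.001, -0.002, -1.0]]
wrist_force: [0.9, 0.2, -0.8]
finger_gap: 0.288
```

View pics/wrist6.png

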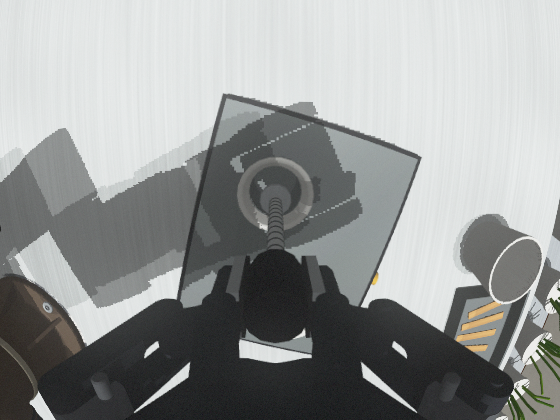

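View pics/side6.png

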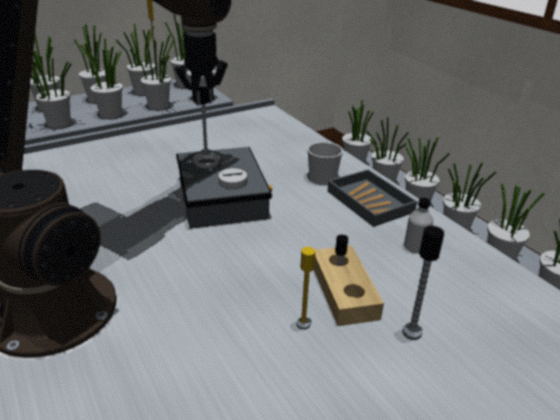

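The foot at (195,275) is now centred in the ring at (193,275). I lower it quickly at first, then slowly near the floor, which I expect at TCP z of about 0.149.

```bash
python3 -m jog '[[[0,0,1],[0,0,0]],[[0,0,2],[0,0,0]],[[0,0,3],[0,0,0]],[[0,0,4],[0,0,0]],[[0,0,5],[0,0,0]],[[0,0,6],[0,0,0]],[[0,0,7],[0,0,0]],[[0,0,8],[0,0,0]],[[0,0,8.5],[0,0,0]],[[0,0,8.5],[0,0,0]]]'
python3 -m jog '[[[0,0,0.2],[0,0,0]],[[0,0,0.4],[0,0,0]],[[0,0,0.6],[0,0,0]],[[0,0,0.8],[0,0,0]],[[0,0,1.0],[0,0,0]]]'
```

```text
clock: 9.85
eef_pos: [0.468, 0.29, 0.163]
tcp_rot: [[0.0, 1.0, -0.0], [1.0, -0.0, -0.0], [-0.0, -0.0, -1.0]]
wrist_force: [-0.5, 0.1, -1.1]
finger_gap: 0.289
clock: 10.48
eef_pos: [0.468, 0.29, 0.1532]
tcp_rot: [[-0.0, 1.0, 0.0], [1.0, 0.0, -0.0], [-0.0, 0.0, -1.0]]
wrist_force: [-0.2, 0.8, -1.7]
finger_gap: 0.289
```

```bash
for i in 1; do python3 -m jog '[[[0,0,0.1],[0,0,0]],[[0,0,0.2],[0,0,0]],[[0,0,0.3],[0,0,0]],[[0,0,0.3],[0,0,0]]]'; done
```

```text
clock: 10.98
eef_pos: [0.468, 0.29, 0.1503]
tcp_rot: [[-0.0, 1.0, -0.0], [1.0, 0.0, -0.0], [-0.0, -0.0, -1.0]]
wrist_force: [0.7, 0.6, -0.7]
finger_gap: 0.291
```

```bash
python3 -m jog '[[[0,0,0.05],[0,0,0]],[[0,0,0.1],[0,0,0]],[[0,0,0.15],[0,0,0]],[[0,0,0.15],[0,0,0]]]'; python3 -m jog '[[[0,0,0.05],[0,0,0]],[[0,0,0.1],[0,0,0]],[[0,0,0.1],[0,0,0]]]'
```

```text
clock: 11.48
eef_pos: [0.4681, 0.29, 0.1489]
tcp_rot: [[0.0, 1.0, 0.0], [1.0, -0.0, 0.0], [0.0, 0.0, -1.0]]
wrist_force: [-0.1, -0.0, 1.0]
finger_gap: 0.291
clock: 11.85
eef_pos: [0.4683, 0.2902, 0.1489]
tcp_rot: [[0.0, 1.0, 0.001], [1.0, -0.0, 0.001], [0.001, 0.001, -1.0]]
wrist_force: [-3.3, -1.5, 11.6]
finger_gap: 0.285
```

It touches the floor at TCP z 0.1489, the same height as in the rack, with 11.6 N upward. I ease the press slightly and hold for over 2 s.

```bash
python3 -m jog '[[[0,0,-0.05],[0,0,0]],[[0,0,-0.05],[0,0,0]],[[0,0,-0.05],[0,0,0]],[[0,0,-0.05],[0,0,0]],[[0,0,-0.05],[0,0,0]],[[0,0,-0.05],[0,0,0]],[[0,0,-0.05],[0,0,0]],[[0,0,-0.05],[0,0,0]],[[0,0,-0.05],[0,0,0]],[[0,0,-0.05],[0,0,0]]]'
python3 -m jog '[[[0,0,0],[0,0,0]],[[0,0,0],[0,0,0]],[[0,0,0],[0,0,0]],[[0,0,0],[0,0,0]],[[0,0,0],[0,0,0]],[[0,0,0],[0,0,0]],[[0,0,0],[0,0,0]],[[0,0,0],[0,0,0]],[[0,0,0],[0,0,0]],[[0,0,0],[0,0,0]]]'
python3 - <<'E'
from h import *
snap('side','side7');snap('wrist','wrist7')
E
```

```text
clock: 13.1
eef_pos: [0.4682, 0.2902, 0.1489]
tcp_rot: [[0.0, 1.0, 0.001], [1.0, -0.0, 0.0], [0.0, 0.001, -1.0]]
wrist_force: [-1.0, 0.0, 6.8]
finger_gap: 0.288
clock: 14.35
eef_pos: [0.4682, 0.2902, 0.1489]
tcp_rot: [[0.0, 1.0, 0.001], [1.0, -0.0, 0.0], [0.0, 0.001, -1.0]]
wrist_force: [-1.8, -1.6, 8.4]
finger_gap: 0.287
```

View pics/wrist7.png

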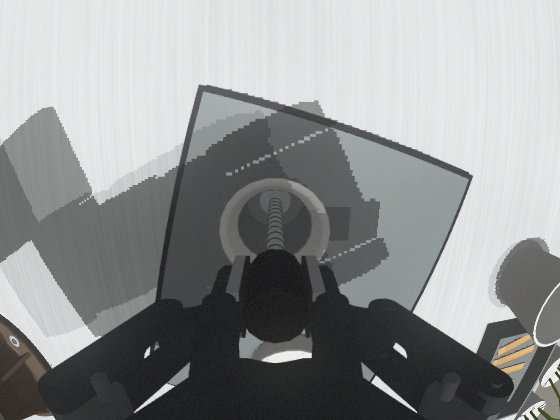

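View pics/side7.png

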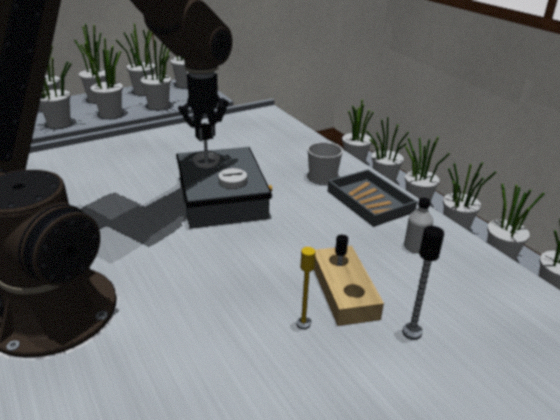

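The foot stands down in the bore with the shaft inside the ring. I ease the last of the load, hold a little longer, then open.

```bash
python3 -m jog '[[[0,0,-0.04],[0,0,0]],[[0,0,-0.04],[0,0,0]],[[0,0,-0.04],[0,0,0]],[[0,0,-0.04],[0,0,0]],[[0,0,-0.04],[0,0,0]],[[0,0,-0.04],[0,0,0]]]'
python3 -m jog '[[[0,0,0],[0,0,0]],[[0,0,0],[0,0,0]],[[0,0,0],[0,0,0]],[[0,0,0],[0,0,0]],[[0,0,0],[0,0,0]],[[0,0,0],[0,0,0]],[[0,0,0],[0,0,0]],[[0,0,0],[0,0,0]],[[0,0,0],[0,0,0]],[[0,0,0],[0,0,0]]]'
python3 -m jog '[[[0,0,0],[0,0,0]],[[0,0,0],[0,0,0]],[[0,0,0],[0,0,0]],[[0,0,0],[0,0,0]],[[0,0,0],[0,0,0]],[[0,0,0],[0,0,0]],[[0,0,0],[0,0,0]],[[0,0,0],[0,0,0]]]' 1
python3 - <<'E'
from h import *
snap('side','side8');snap('wrist','wrist8')
E
```

```text
clock: 15.2
eef_pos: [0.4681, 0.2901, 0.1489]
tcp_rot: [[0.0, 1.0, 0.0], [1.0, -0.0, 0.0], [0.0, 0.0, -1.0]]
wrist_force: [-0.6, -0.5, 4.3]
finger_gap: 0.29
clock: 16.45
eef_pos: [0.4681, 0.2901, 0.1489]
tcp_rot: [[0.0, 1.0, 0.0], [1.0, -0.0, 0.0], [0.0, 0.0, -1.0]]
wrist_force: [-0.8, -0.3, 5.1]
finger_gap: 0.291
clock: 17.45
eef_pos: [0.468, 0.29, 0.1487]
tcp_rot: [[-0.0, 1.0, 0.0], [1.0, 0.0, -0.0], [-0.0, 0.0, -1.0]]
wrist_force: [-0.2, 0.1, -0.1]
finger_gap: 0.999
```

View pics/wrist8.png

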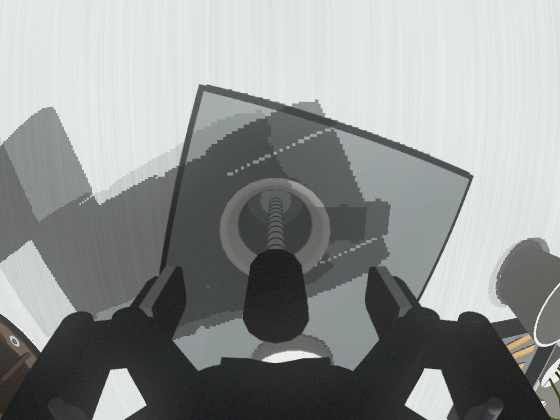

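The jaws are open and the rod stands free between them. Now retreat straight up.

```bash
python3 -m jog '[[[0,0,-1],[0,0,0]],[[0,0,-3],[0,0,0]],[[0,0,-6],[0,0,0]],[[0,0,-9],[0,0,0]],[[0,0,-12],[0,0,0]],[[0,0,-13],[0,0,0]],[[0,0,-13],[0,0,0]],[[0,0,-13],[0,0,0]]]'
python3 - <<'E'
from h import *
s=snap('side','side9');w=snap('scene','scene9')
a=cv2.imread('pics/side9.png')[60:300,150:450];b=cv2.imread('pics/scene9.png')[60:300,150:450]
cv2.imwrite('pics/c9.png',np.hstack([cv2.resize(a,(400,320)),cv2.resize(b,(400,320))]))
for l,c in [('long_rod_grip','side'),('long_rod_grip','scene')]: print([(np.round(d['point'],1),round(d['confidence'],2)) for d in viewer.tip_of(l,c)])
for c in('scene','side'):
    m=viewer.camera_model(c);q=m['intrinsics']@(m['R']@[.468,.290,.17]+m['t']);print(c,q[1]/q[2],q[0]/q[2])
E
```

```text
clock: 18.55
eef_pos: [0.4677, 0.2898, 0.2776]
tcp_rot: [[0.0, 1.0, -0.002], [1.0, -0.0, -0.001], [-0.001, -0.002, -1.0]]
wrist_force: [0.1, 0.1, -0.5]
finger_gap: 1.004
[(array([261.6, 305.1]), 0.86), (array([241. , 429.2]), 0.56), (array([133.5, 206. ]), 0.47)]
[(array([267.5, 132.7]), 0.82), (array([154.5, 382.9]), 0.65), (array([217.6, 169.1]), 0.58)]
scene 155.187418397143 383.96500690209945
side 131.6591781480096 204.80074355592672
```

View pics/c9.png

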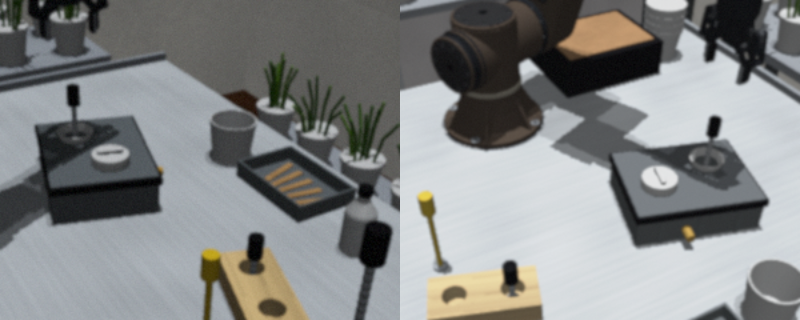

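Both views show the rod upright in the well with its grip where expected: scene (154,383) against (155,384) predicted, side (133,206) against (132,205). The short rod is still in the rack and the gripper is clear. Handing in.

```bash
python3 -c "
from station import ctrl,read_state
print(ctrl.job_done(),read_state()['clock'])"
```

```text
the job is handed in; nothing more can be done
the job is handed in; nothing more can be done
```

The long rod is standing upright in the tank's open well, and I handed the job in at about 18.7 s of the 48 s allowed.

- **Rod chosen:** I took the black rod standing in the rack and left the yellow and the larger black look-alikes alone.
- **Lowering:** I centred the foot over the bore with the wrist camera, then lowered it in steps of 0.5–2 mm near the floor. It touched at a TCP height of 0.1489 m, the same as when it stood in the rack. The highest force I read was about 12 N upward, within the limits.
- **Hold and release:** I held it for more than 4 s. I eased the press by 0.5 mm at the start and 0.4 mm partway through, and the arm did not visibly move. Then I opened the jaws and backed straight up.
- **Last checks:** Two camera views show the rod upright, with its grip within about 2 pixels of where a rod standing on the floor should be. The short rod is still in the rack and the gripper is clear.
- **Disagreement:** The cameras differed by several millimetres on where the well centre is. I went with a compromise weighted to the wrist view, and the rod went in without touching the sides as far as the forces showed.

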